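# Check the radiation probe, then count a vial through the shield's port

### The job

Take the probe wand out of its charging dock and first prove that it responds: hold its nose square in front of the middle of the check-source disc, about 2 cm away and without touching the holder, steady for a good second. Then pass the nose straight through the narrow upright port in the front of the white counting shield until it is 70 mm inside (the wand's black hand-stop collar then stands 9 mm off the front), not touching the vial within, and finish while holding it there level and still, carried by the gripper alone and clear of the port's edges. Go gently against the shield and leave the other things on the bench alone.

Things in the scene. Friction and masses are not known exactly. Their poses are not given: they have to be found in the camera images.
- wand: Hand-held radiation probe, 210 mm long, 0.18 kg, level in the dock at the start. Origin: on its axis mid ribbed grip, where to grasp; x to the nose, y across, z up. Grey handle 24 mm wide (y), 30 high (z), x = -55 to 70 mm. Black collar 34 wide, 50 high, x = 70 to 76. Aluminium nose section 18 wide, 40 high, x = 76 to 155, edges rounded 3 mm. Centre of mass about 20 mm ahead of the origin.
- wand_nose (a point): Centre of the wand's flat nose end (155 mm from the wand's origin along its x); axes as the wand's.
- dock: White dock, fixed, base 165 x 62 x 12 mm, origin on the bench, x as the wand points. Two open-topped U saddles, 61 mm high, carry the handle 45-60 mm ahead of and 40-52 mm behind the wand's origin; between them its sides are free. The wand's origin lies 62 mm above the bench; it lifts straight up. Dock, source stand and shield share three places side by side, in any order.
- source_stand: Check-source holder, fixed to the bench: an upright aluminium plate 60 mm wide and 120 mm high on a foot that reaches 12 mm in front of the disc's face (8 mm high). Origin on the bench straight below the disc's face; x points into the holder, y left, z up. (Over the back of the bench, from 0.58 m ahead of the robot, a wall cabinet hangs 0.59 m up: keep the arm low there.)
- source_face (a point): Centre of the outer face of the check-source disc, a dark steel disc 25 mm across on the front of the upright plate, 80 mm above the bench; axes as the holder's: the disc looks along -x.
- shield: White counting shield, fixed, 150 mm wide, 150 deep, 162 high, walls 20 mm, a glass pane in a steel frame on top and one upright slot (the port) in the front wall. Origin on the bench at the middle of the foot of the front face; x points into it, y left, z up. A vial stands inside, its near side 95 mm behind the front face.
- port (a point): Centre of the port at the outer front face of the shield, 75 mm above the bench; axes as the shield's, so x is the way in. The opening is 22 mm wide (y) and 44 mm high (z), 2 mm more than the wand's nose on every side, through a 20 mm wall, with a 3 mm chamfer at the mouth.
- sample_vial: Glass vial with a black cap, 25 mm across and 56 mm high, fixed on its pedestal inside the shield; origin at its underside. Not to be touched.
- vial_left: Bystander: capped vial 25 mm across, 56 mm high, standing loose at the front of the bench; origin at the middle of its underside.
- vial_right: Bystander: capped vial 25 mm across, 56 mm high, standing loose at the front of the bench, more to the right; origin at the middle of its underside.
- tweezers: Bystander: steel tweezers 131 mm long, 16 mm wide and 9 mm high, lying loose near the front at the left; origin under their middle.
- timer: Bystander: small white bench timer, 36 x 64 x 58 mm, standing loose at the right; origin at the middle of its underside.

How it is judged (in metres and radians):
On the way, in this order (a step that is already met when the one before it is completed fails the run):
1. the wand, in the gripper, is held steady with its nose square in front of the check-source disc, 8 to 35 mm from it and within 10 mm of its centre line, for a second (x of wand_nose in the frame of source_face between -0.035 and -0.008 m and y of wand_nose in the frame of source_face between -0.01 and 0.01 m and z of wand_nose in the frame of source_face between -0.01 and 0.01 m and angle between the x axis of wand and the x axis of source_stand, either way round below 0.15 rad and linear speed of wand below 0.02 m/s and contact force between the fingers and wand above 1 N), for 1 s.
2. the wand's nose has passed through the port's wall (x of wand_nose in the frame of port above 0.025 m and y of wand_nose in the frame of port between -0.006 and 0.006 m and z of wand_nose in the frame of port between -0.006 and 0.006 m and angle between the x axis of wand and the x axis of shield, either way round below 0.12 rad), for 0.1 s.
At the end, for the whole second after the job is handed in: The gripper holds the wand still with its nose through the port, 58 to 82 mm behind the shield's front face and within 6 mm of the port's centre line, the wand within 0.12 rad of square to the front, pressing on the shield with less than 1 N (x of wand_nose in the frame of port between 0.058 and 0.082 m and y of wand_nose in the frame of port between -0.006 and 0.006 m and z of wand_nose in the frame of port between -0.006 and 0.006 m and angle between the x axis of wand and the x axis of shield, either way round below 0.12 rad and contact force between the fingers and wand above 1 N and contact force between wand and shield below 1 N and linear speed of wand below 0.01 m/s and angular speed of wand below 0.1 rad/s); the arm keeps its last pose, push and grip.
It fails at once if the source holder is touched by the wand or the robot (contact force between any of wand, the arm, the fingers and source_stand above 0.5 N).
It fails at once if the wand touches the vial in the shield (contact force between wand and sample_vial above 0.5 N).
It fails at once if the shield is pushed with more than 15 N (contact force between any of wand, the arm, the fingers and shield above 15 N).
It fails at once if a bystander is moved more than 2 cm (distance of any of vial_left, vial_right, tweezers, timer from where it was at the start of the episode above 0.02 m).
It fails at once if a bystander vial or the timer is tipped over (angle between any of vial_left, vial_right, timer's own z axis and vertical above 0.4 rad).
It also fails if it takes over 61 s, if anything falls off the work surface, if the arm or the gripper's body presses on something with over 40 N, if the wrist force passes 120 N, or if a joint passes its speed limit or range.

### The arm

A 6-joint arm with a two-finger parallel gripper is mounted at the origin on a cart in front of the work surface, level with it; the furniture and walls round the work are solid. World frame = base frame: x ahead of the robot, y to its left, z up, the work surface at z = 0. Lengths are in m, angles in degrees, forces in N, time in s.
With the tool pointing down it reaches from about 0.4 to 0.825 m from the base axis. Payload 7 kg.
Tool frame: the origin (TCP) lies midway between the tips of the shut fingers; the grasp point (between the pads) lies ctrl.tcp_to_grasp behind it (ctrl.tcp_to_grasp is the distance from the TCP to the grasp point, in m); z points along the fingers, y is the line along which they close (so a half turn about z gives the same grasp; the last joint's range is limited). The gripper opens to 88 mm and grips with 3 to 60 N. Pads are 19 mm wide; open, the fingers measure 130 mm over their backs; the gripper's body (78 mm by 193 mm) begins 47 mm behind the grasp point.
Start: joints at [-59.811, 20.546, 0.682, 0, -70.136, -16.507], TCP at [0.16, -0.656, 0.227] pointing down, gripper open.
Joint ranges: [-176.03, 176.03], [-82.01, 121.73], [-58.28, 71.71], [-173.87, 95.51], [-174.79, -0.11], [-173.66, 173.66]. Speed limits (degrees/s): [136.94, 136.94, 172.46, 180, 180, 180].

### API

Orientations are given as [roll, pitch, yaw] about the fixed x, y, z axes, in that order (R = Rz(yaw) Ry(pitch) Rx(roll)).
In Python, from plant import ctrl, imaging, close_job gives the robot as it stands.
- The arm moves only by the shell command python3 -m crank 'ROWS'. ROWS is JSON, a list of rows, each a list of 3 entries, a list of its own where there are three numbers: the shift along the world's x, y, z in m, then the turn, a rotation vector about the world's x, y, z in degrees, then the opening, from -1 (shut) to 1 (fully open), so that 0 is half open. A call has 1 to 12 rows; each row shifts and turns the commanded pose from where the row before left it; what a row does not reach is not made up. A row lasts 1/10 s, in which the tool goes at most 50 mm and 8.59 degrees, less where a joint would pass 70% of its speed; a pose out of reach is approached as far as the arm can. A call is refused whole if a number of a shift passes 0.05 or a number of a turn 8.59, either way. A call with a gripper value outside its range is refused whole. The fingers move at their own pace and stop on an object; the grip force is fixed at half the most. Time passes only in rows, so rows that do not move let the fingers close. It gives the time, the measured TCP pose, the force, the opening and the grip force at its end, in the units of the state.
- ctrl.get_obs(): the state, without advancing time (a new reading comes with each control period).
- imaging.snapshot(name): name is "side" or "top"; returns (picture, depth): 384x512x3 uint8, blue, green, red; 384x512 float32, m along the optical axis (not along the pixel's ray), 0 where there is no reading.
- imaging.camera_model(name): a dict with "mtx" (3x3 intrinsics, pixels), "R" (3x3) and "t" (3): a world point X has camera coordinates R X + t. Camera axes: x right, y down, z forward; pixel columns grow to the right and rows downward; lengths in m; the calibration is good to about 2 mm. A picture is of the moment at which its call begins. camera_model takes no time and is no camera call.
- close_job(): hands the job in; it is judged then, once.
The state is a dict: "clock": time; "joint_pos": joint angles; "qvel": joint speeds; "tau": joint torques, N m; "tool_pos": TCP position; "orientation": TCP orientation; "force": force on the tool from outside, world axes, zero at the start; "moment": the same for the moment, N m; "opening": finger opening in m; "gripper_force": force on a finger pad.
Only numpy, scipy, OpenCV 4.12 (cv2) and the standard library are available. Lean on these libraries where they do the work, as an engineer would, in place of code of your own. Each camera call takes 0.05 s, during which the arm holds its last target. There are 200 camera calls.

## Working session

There is one attempt and no reset: what is moved stays moved. The work goes in short steps, Python scripts to look and compute and a shell command to move; the robot and the scene stay as the last step left them, time stands still between calls to the robot, and variables do not carry over. Pictures are saved under pics/ and viewed, at most 10 in all, crops included, and the job is handed in when it is done.

```bash
mkdir -p pics; python3 - <<'E'
from plant import ctrl, imaging
import cv2,numpy as np
for n in("side","top"):
    p,d=imaging.snapshot(n); cv2.imwrite(f"pics/{n}0.png",p); np.save(f"{n}0.npy",d)
    m=imaging.camera_model(n); print(n,np.round(m["mtx"],1).tolist(),np.round(m["R"],3).tolist(),np.round(m["t"],3).tolist(), -m["R"].T@m["t"])
print(ctrl.get_obs(),ctrl.tcp_to_grasp)
E
```

```text
side [[444.8, 0.0, 253.6], [0.0, 444.8, 188.7], [0.0, 0.0, 1.0]] [[-0.911, -0.413, 0.024], [-0.248, 0.499, -0.83], [0.331, -0.762, -0.557]] [0.473, 0.22, 1.128] [0.11197011 0.94481073 0.79897163]
top [[413.4, 0.0, 260.9], [0.0, 413.4, 186.5], [0.0, 0.0, 1.0]] [[0.029, -0.999, 0.014], [-0.997, -0.03, -0.071], [0.071, -0.012, -0.997]] [-0.1, 0.568, 1.564] [ 0.4576915  -0.06406223  1.60118543]
{'clock': 0.1, 'joint_pos': array([-5.98106136e+01,  2.05863096e+01,  6.39639427e-01, -1.85760422e-02,
       -7.01341679e+01, -1.65065163e+01]), 'qvel': array([-0.02130306, -0.07385126,  0.12510336,  0.0994154 ,  0.10705504,
        0.02579099]), 'tau': array([-2.09174366e-03, -5.84163272e+01,  2.93752223e+01,  7.01570079e+00,
        1.01233352e-02, -4.93525954e-05]), 'tool_pos': array([ 0.15954736, -0.65543582,  0.22572993]), 'orientation': array([ 1.79917531e+02, -6.22627789e-03, -1.66323450e+02]), 'force': array([-0.51990786,  0.32840385, -0.19183272]), 'moment': array([0.00221899, 0.00645668, 0.06438063]), 'gripper_force': 0.0, 'opening': 0.08748937509777481} 0.0188
```

View pics/side0.png

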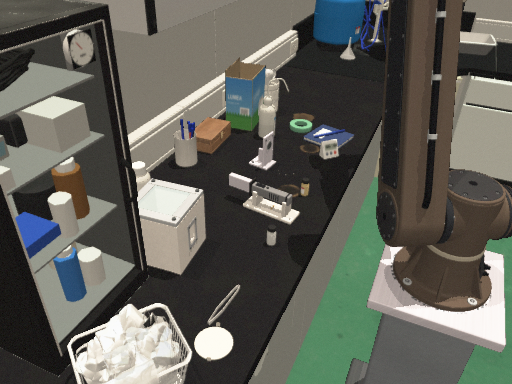

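View pics/top0.png

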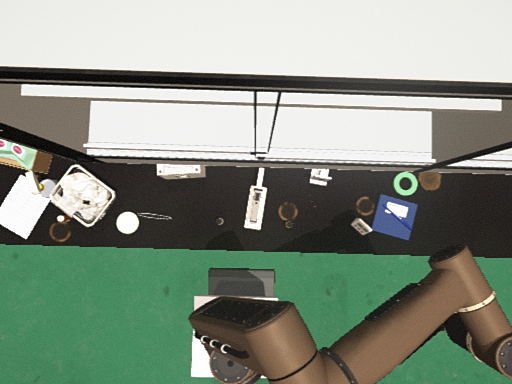

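The side view shows the shield at (170,225) with its port at about (193,235), the dock and wand at (265,200) and the source stand at (265,152). In the top view the dock is at (256,207), the stand at (320,176) and the shield at (181,171), partly under the cabinet. Next I'll take a metric point cloud and enlarged crops.

```bash
cat > h.py <<'E'
import numpy as np,cv2
from plant import imaging
def cloud(n,d):
    m=imaging.camera_model(n);K=m["mtx"];v,u=np.mgrid[:384,:512]
    c=np.stack([(u-K[0,2])/K[0,0]*d,(v-K[1,2])/K[1,1]*d,d],-1)
    w=(c-m["t"])@m["R"]; w[d<=0]=np.nan; return w
def proj(n,X):
    m=imaging.camera_model(n); c=(m["R"]@np.asarray(X,float).T).T+m["t"]; p=c@m["mtx"].T
    return p[...,:2]/p[...,2:]
E
python3 - <<'E'
from h import *
W=cloud("side",np.load("side0.npy")); T=cloud("top",np.load("top0.npy"))
def rect(P,n):
    (c,s,a)=cv2.minAreaRect(P[:,:2].astype(np.float32)); print(n,len(P),np.round(c,4),np.round(s,4),a,"z",np.nanmedian(P[:,2]).round(4))
def sel(A,r,z): # r = u0,u1,v0,v1
    P=A[r[2]:r[3],r[0]:r[1]].reshape(-1,3); return P[(P[:,2]>z[0])&(P[:,2]<z[1])]
for z in [(-.01,.01)]: print("bench z side/top",np.median(sel(W,(200,300,240,300),(-.02,.02))[:,2]),np.median(sel(T,(180,230,190,240),(-.02,.02))[:,2]))
rect(sel(W,(125,215,165,280),(.15,.175)),"shield top")
rect(sel(W,(125,215,165,280),(.03,.15)),"shield sides")
rect(sel(W,(245,280,125,172),(.1,.13)),"stand top side"); rect(sel(T,(305,335,165,190),(.1,.13)),"stand top top")
rect(sel(W,(245,280,125,172),(.03,.115)),"stand side mid")
rect(sel(T,(240,275,160,235),(.006,.02)),"dock base top"); rect(sel(T,(240,275,160,235),(.04,.1)),"wand top")
for c,r in (("a",(255,345,150,260)),):pass
img=cv2.imread("pics/side0.png")
a=cv2.resize(img[120:280,130:340],None,fx=3.8,fy=3.7,interpolation=cv2.INTER_CUBIC);cv2.imwrite("pics/c1.png",a[:600,:800])
img=cv2.imread("pics/top0.png")
a=cv2.resize(img[150:240,150:350],None,fx=4,fy=4,interpolation=cv2.INTER_CUBIC);cv2.imwrite("pics/c2.png",a)
E
```

```text
bench z side/top 0.0006214682417063957 0.00045913031682350296
shield top 2328 [0.6687 0.2491] [0.1522 0.2207] 5.413812637329102 z 0.1616
shield sides 3558 [0.7335 0.1159] [0.1971 0.5536] 33.001041412353516 z 0.089
stand top side 77 [ 0.6067 -0.3026] [0.0631 0.0116] 84.43668365478516 z 0.1127
stand top top 49 [ 0.6062 -0.3027] [0.059  0.0101] 81.5088119506836 z 0.1181
stand side mid 364 [ 0.6489 -0.3933] [0.0587 0.2553] 21.9445858001709 z 0.055
dock base top 484 [ 0.5176 -0.0699] [0.2586 0.1315] 1.6245282888412476 z 0.0108
wand top 373 [ 0.5329 -0.0684] [0.0392 0.2081] 82.97113037109375 z 0.0785
```

View pics/c1.png

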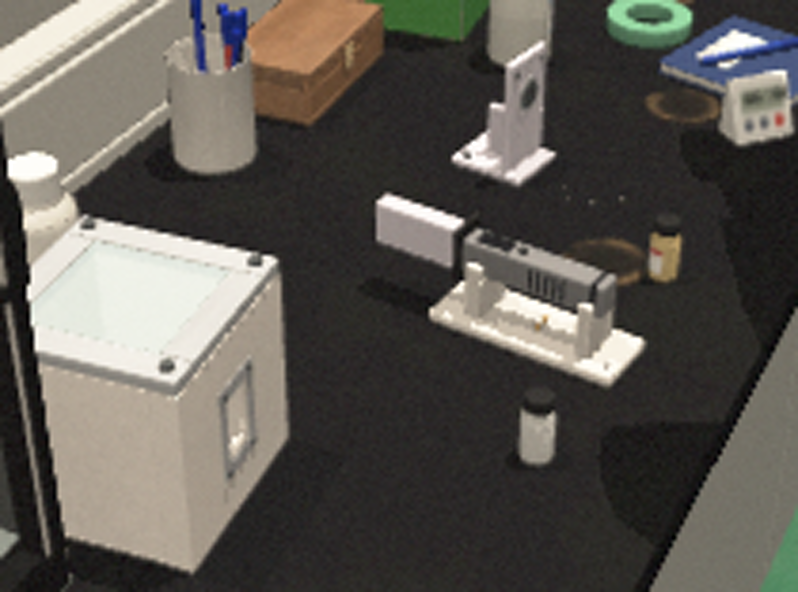

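View pics/c2.png

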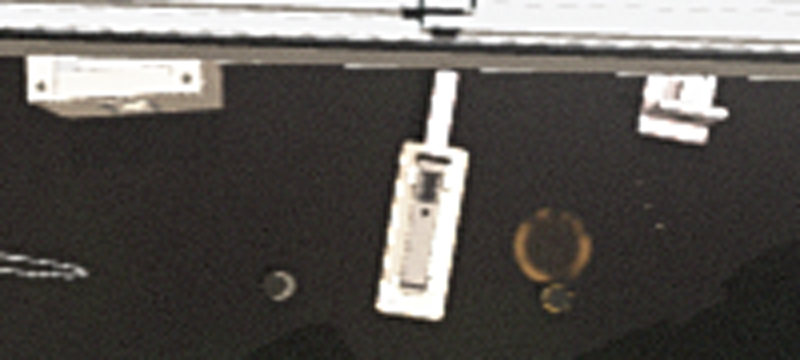

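The crops are clear: the shield's left and front faces with a framed slot at (237,420) in the first crop, the disc at (525,93) facing the robot, and the wand ungrasped in the dock, yawed slightly right. Now plane fits.

```bash
python3 - <<'E'
from h import *
W=cloud("side",np.load("side0.npy")); T=cloud("top",np.load("top0.npy"))
def poly(c): 
    m=np.zeros((384,512),np.uint8); p=np.array([[x/3.8+130,y/3.7+120] for x,y in c]); cv2.fillPoly(m,[np.round(p).astype(int)],1); return m>0
def line(P,n): # vertical plane, normal toward +x
    P=P[~np.isnan(P[:,0])]
    for _ in range(6):
        c=np.median(P,0) if _==0 else P.mean(0); u,s,v=np.linalg.svd((P-P.mean(0))[:,:2],full_matrices=False); nn=v[1]*np.sign(v[1][0]); r=(P-P.mean(0))[:,:2]@nn; k=abs(r-np.median(r))<max(.002,2.*np.median(abs(r))); P=P[k]
    print(n,len(P),"mean",P.mean(0).round(4),"yaw",np.degrees(np.arctan2(nn[1],nn[0])).round(2),"rms",r[k].std().round(4)); return P.mean(0),nn
c,n=line(W[poly([(200,405),(270,305),(278,435),(205,545)])],"shield front")
P=W[125:285,125:215].reshape(-1,3); P=P[~np.isnan(P[:,0])]; r=(P-c)[:,:2]@n; t=(P-c)[:,:2]@[-n[1],n[0]]
f=(abs(r)<.004)&(P[:,2]>.01)&(P[:,2]<.15)&(abs(t)<.15); print("front t extents",np.percentile(t[f],[0,1,99,100]).round(4))
tf=(r>-.005)&(r<.16)&(abs(P[:,2]-.162)<.006)&(abs(t)<.15); print("top t,r extents",np.percentile(t[tf],[0,1,99,100]).round(4),np.percentile(r[tf],[0,1,99,100]).round(4))
ls=(r>.01)&(r<.12)&(P[:,2]>.02)&(P[:,2]<.14)&(t>.04)&(t<.12);print("left side t",np.median(t[ls]),np.polyfit(r[ls],t[ls],1))
for q in(0,1):
  pass
f2=(abs(r)<.003)&(P[:,2]>.03)&(P[:,2]<.12)
# hole: pixels whose depth lies behind plane inside face
h=(r>.006)&(r<.14)&(abs(t)<.05)&(P[:,2]>.03)&(P[:,2]<.12); 
cam=-imaging.camera_model("side")["R"].T@imaging.camera_model("side")["t"]
ray=P-cam; s=((c-cam)[:2]@n)/(ray[:,:2]@n); X=cam+ray*s[:,None]; tx=(X-c)[:,:2]@[-n[1],n[0]]
h=(r>.006)&(tx>-.06)&(tx<.06)&(X[:,2]>.03)&(X[:,2]<.13)&(abs(r)<.2); print("hole on face t",np.percentile(tx[h],[2,50,98]).round(4),"z",np.percentile(X[h,2],[2,50,98]).round(4),h.sum())
tc=np.median(t[ls])-.075; print("port est from left side:",c[:2]+tc*np.array([-n[1],n[0]]), "from hole", c[:2]+tx[h].mean()*np.array([-n[1],n[0]]))
cs,ns=line(W[poly([(515,65),(545,47),(542,150),(512,172)])],"stand front")
S=W[120:175,240:285].reshape(-1,3); rr=(S-cs)[:,:2]@ns; ts=(S-cs)[:,:2]@[-ns[1],ns[0]]
k=(abs(rr)<.004)&(S[:,2]>.02)&(S[:,2]<.115)&(abs(ts)<.06); e=np.percentile(ts[k],[0,2,98,100]); print("stand t",e.round(4),"centre",cs[:2]+(e[1]+e[2])/2*np.array([-ns[1],ns[0]]))
S=T[160:195,300:340].reshape(-1,3);k=(S[:,2]>.11)&(S[:,2]<.13);ts=(S[k]-cs)[:,:2]@[-ns[1],ns[0]];print("top t",np.percentile(ts,[0,5,50,95,100]).round(4))
k=(S[:,2]>.004)&(S[:,2]<.014);ts=(S[k]-cs)[:,:2]@np.array([[-ns[1],ns[0]],ns]).T;print("foot",np.percentile(ts,[2,50,98],axis=0).round(4).tolist())
# wand handle/nose
for nm,A,b in(("top",T,(240,275,160,235)),("side",W,(220,300,165,225))):
    Q=A[b[2]:b[3],b[0]:b[1]].reshape(-1,3); 
    for z0,z1,l in((.070,.0795,"handle top"),(.0795,.095,"nose top"),(.006,.0165,"base")):
        q=Q[(Q[:,2]>z0)&(Q[:,2]<z1)&(abs(Q[:,1]+.065)<.07)&(Q[:,0]<.72)]; (cc,s,a)=cv2.minAreaRect(q[:,:2].astype(np.float32)); m=q.mean(0);_,_,v=np.linalg.svd(q[:,:2]-m[:2],full_matrices=False);d=v[0]*np.sign(v[0][0]);print(nm,l,len(q),"rect",np.round(cc,4),np.round(s,4),round(a,1),"pca",m.round(4),np.degrees(np.arctan2(d[1],d[0])).round(2))
E
```

```text
shield front 714 mean [0.5986 0.2027 0.0678] yaw 5.28 rms 0.0008
front t extents [-0.0709 -0.0687  0.0806  0.0826]
top t,r extents [-0.0708 -0.0671  0.1467  0.1497] [-0.0014 -0.0004  0.1457  0.1503]
left side t 0.07927196862768437 [-0.00334855  0.0794072 ]
hole on face t [0.0038 0.0106 0.0171] z [0.0655 0.0808 0.0992] 31
port est from left side: [0.59821347 0.20699814] from hole [0.59761072 0.21352458]
stand front 153 mean [ 0.6029 -0.3085  0.0623] yaw -6.01 rms 0.001
stand t [-0.0289 -0.0246  0.0357  0.0378] centre [ 0.60348358 -0.30293477]
top t [-0.0232 -0.0207  0.0041  0.0334  0.0355]
foot [[-0.0714, -0.0555], [0.0083, -0.0031], [0.0716, 0.045]]
top handle top 173 rect [ 0.533  -0.0676] [0.0239 0.2082] 82.7 pca [ 0.5065 -0.0639  0.0763] -6.71
top nose top 160 rect [ 0.5344 -0.0698] [0.0301 0.2015] 84.2 pca [ 0.5501 -0.0703  0.0833] -7.73
top base 438 rect [ 0.5176 -0.0699] [0.2586 0.1315] 1.6 pca [ 0.4932 -0.0635  0.0106] -1.65
side handle top 293 rect [ 0.5341 -0.0645] [0.0296 0.2109] 84.2 pca [ 0.5121 -0.0608  0.0759] -5.93
side nose top 160 rect [ 0.5372 -0.0667] [0.036  0.2092] 77.2 pca [ 0.5649 -0.071   0.0824] -7.82
side base 595 rect [ 0.4923 -0.0615] [0.0641 0.1654] 82.6 pca [ 0.4862 -0.0543  0.0124] -4.98
```

Measured so far:

| Item | Position (x, y) | Yaw |
|---|---|---|
| Wand origin | (0.483, -0.0615) | -7.2° |
| Plate front centre | (0.6035, -0.303) | -6.0° |
| Port | (0.598, 0.2077) | +5.3° |

Now I'll go above the wand.

```bash
python3 -m crank '[[[0.023,0.0425,-0.0025],[0,0,-1.5],1],[[0.023,0.0425,-0.0025],[0,0,-1.5],1],[[0.023,0.0425,-0.0025],[0,0,-1.5],1],[[0.023,0.0425,-0.0025],[0,0,-1.5],1],[[0.023,0.0425,-0.0025],[0,0,-1.5],1],[[0.023,0.0425,-0.0025],[0,0,-1.5],1],[[0.023,0.0425,-0.0025],[0,0,-1.5],1],[[0.023,0.0425,-0.0025],[0,0,-1.5],1],[[0.023,0.0425,-0.0025],[0,0,-1.5],1],[[0.023,0.0425,-0.0025],[0,0,-1.5],1],[[0.023,0.0425,-0.0025],[0,0,-1.5],1],[[0.023,0.0425,-0.0025],[0,0,-1.5],1]]'
python3 -m crank '[[[0.023,0.0425,-0.0025],[0,0,-1.5],1],[[0.023,0.0425,-0.0025],[0,0,-1.5],1],[[0,0,0],[0,0,0],1],[[0,0,0],[0,0,0],1],[[0,0,0],[0,0,0],1]]'
```

```text
clock: 1.3
tool_pos: [0.436, -0.1438, 0.1966]
orientation: [180.0, 0.0, 175.6]
force: [1.8, -0.8, 0.5]
opening: 0.0874
gripper_force: 0.0
clock: 1.8
tool_pos: [0.481, -0.0613, 0.1913]
orientation: [-180.0, -0.0, 172.7]
force: [0.4, -0.7, -0.0]
opening: 0.0878
gripper_force: 0.0
```

```bash
python3 -m crank '[[[0.002,0,-0.04],[0,0,0],1],[[0,0,-0.04],[0,0,0],1],[[0,0,-0.03],[0,0,0],1],[[0,0,-0.02],[0,0,0],1],[[0,0,-0.018],[0,0,0],1],[[0,0,0],[0,0,0],1],[[0,0,0],[0,0,0],1]]'
python3 -m crank '[[[0,0,0],[0,0,0],-1],[[0,0,0],[0,0,0],-1],[[0,0,0],[0,0,0],-1],[[0,0,0],[0,0,0],-1],[[0,0,0],[0,0,0],-1],[[0,0,0],[0,0,0],-1],[[0,0,0],[0,0,0],-1],[[0,0,0],[0,0,0],-1],[[0,0,0],[0,0,0],-1],[[0,0,0],[0,0,0],-1]]'
```

```text
clock: 2.5
tool_pos: [0.4834, -0.0618, 0.044]
orientation: [-180.0, -0.0, 172.6]
force: [0.4, 0.1, -0.3]
opening: 0.0873
gripper_force: 0.0
clock: 3.5
tool_pos: [0.4835, -0.0611, 0.0435]
orientation: [-180.0, -0.0, 172.7]
force: [-0.3, -3.3, 0.4]
opening: 0.024
gripper_force: 30.0
```

```bash
python3 -m crank '[[[0,0,0.01],[0,0,0],-1],[[0,0,0.02],[0,0,0],-1],[[0,0,0.03],[0,0,0],-1],[[0,0,0.03],[0,0,0],-1],[[0,0,0.01],[0,0,0],-1],[[0,0,0],[0,0,0],-1],[[0,0,0],[0,0,0],-1],[[0,0,0],[0,0,0],-1]]'
cat > wand.py <<'E'
from h import *
import sys
from plant import ctrl
def look(tag,show=False):
    o=ctrl.get_obs(); tp=o["tool_pos"]; yaw=np.radians(o["orientation"][2]+180)
    ex=np.array([np.cos(yaw),np.sin(yaw),0]); ey=np.array([-ex[1],ex[0],0]); g=tp+[0,0,ctrl.tcp_to_grasp]
    print("grasp",g.round(4),"yaw",np.degrees(yaw).round(2),"force",o["force"].round(1))
    p,d=imaging.snapshot("side"); cv2.imwrite(f"pics/{tag}.png",p); W=cloud("side",d)
    L=(W-g)@np.array([ex,ey,[0,0,1]]).T
    # left side face of handle and of nose; top of nose
    def m(c): return L[c&~np.isnan(L[...,0])]
    n=m((L[...,0]>.085)&(L[...,0]<.17)&(abs(L[...,1])<.03)&(abs(L[...,2])<.035))
    s=n[(n[:,2]>-.014)&(n[:,2]<.012)]; t=n[(n[:,2]>.016)&(abs(n[:,1])<.004)]
    print("nose tip x (local, expect .155)",np.percentile(n[:,0],[95,98,99.5]).round(4),len(n))
    f=np.polyfit(s[:,0],s[:,1],1); print("side face y at tip (expect .009)",np.polyval(f,.155).round(4),"yaw err deg",np.degrees(f[0]).round(2),len(s))
    if len(t)>5:
        f=np.polyfit(t[:,0],t[:,2],1); print("top z at tip (expect .020)",np.polyval(f,.155).round(4),"pitch-up deg",np.degrees(f[0]).round(2),len(t))
    h=m((L[...,0]>.02)&(L[...,0]<.065)&(abs(L[...,1])<.02)&(abs(L[...,2])<.012)); print("handle side y (.012)",np.median(h[:,1]).round(4),len(h))
    return p,W,L
if __name__=="__main__": look(sys.argv[1])
E
python3 wand.py lift
```

```text
clock: 4.3
tool_pos: [0.4826, -0.0609, 0.1421]
orientation: [-180.0, -0.1, 172.7]
force: [-0.7, -0.5, -1.9]
opening: 0.0237
gripper_force: 30.0
grasp [ 0.4826 -0.0609  0.1609] yaw 352.67 force [-0.7 -0.5 -1.9]
nose tip x (local, expect .155) [0.151  0.1534 0.1543] 271
side face y at tip (expect .009) 0.0084 yaw err deg -0.32 149
top z at tip (expect .020) 0.0201 pitch-up deg -0.41 28
handle side y (.012) 0.0119 34
```

View pics/lift.png

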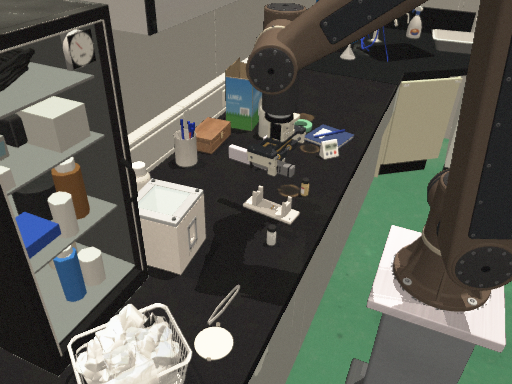

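The wand is level at (262,160), gripped true within 0.5 mm and 0.4°. Next I move in front of the source, back off, and descend.

```bash
python3 -m crank '[[[-0.017,-0.0365,0],[0,0,0.2],-1],[[-0.017,-0.0365,0],[0,0,0.2],-1],[[-0.017,-0.0365,0],[0,0,0.2],-1],[[-0.017,-0.0365,0],[0,0,0.2],-1],[[-0.017,-0.0365,0],[0,0,0.2],-1],[[-0.017,-0.0365,0],[0,0,0.3],-1],[[0,0,-0.02],[0,0,0],-1],[[0,0,-0.03],[0,0,0],-1],[[0,0,-0.02],[0,0,0],-1],[[0,0,-0.01],[0,0,0],-1],[[0,0,0],[0,0,0],-1],[[0,0,0],[0,0,0],-1]]'
python3 wand.py src0
```

```text
clock: 5.55
tool_pos: [0.382, -0.2799, 0.0638]
orientation: [-180.0, -0.0, 174.0]
force: [-0.1, -1.3, -0.9]
opening: 0.0238
gripper_force: 30.0
grasp [ 0.382  -0.2799  0.0826] yaw 354.02 force [-0.1 -1.3 -0.9]
nose tip x (local, expect .155) [0.1524 0.1552 0.1562] 254
side face y at tip (expect .009) 0.0085 yaw err deg 0.4 135
top z at tip (expect .020) 0.0207 pitch-up deg 0.67 31
handle side y (.012) 0.0113 47
```

```bash
python3 -m crank '[[[0.012,-0.0012,-0.001],[0,0,0],-1],[[0.012,-0.0012,-0.001],[0,0,0],-1],[[0.01,-0.001,0],[0,0,0],-1],[[0.007,-0.001,0],[0,0,0],-1],[[0.004,0,0],[0,0,0],-1],[[0,0,0],[0,0,0],-1],[[0,0,0],[0,0,0],-1],[[0,0,0],[0,0,0],-1]]'
python3 - <<'E'
from wand import *
p,W,L=look("src1")
cv2.imwrite("pics/src1c.png",cv2.resize(p[110:200,210:320],None,fx=6,fy=6,interpolation=cv2.INTER_CUBIC))
E
```

```text
clock: 6.4
tool_pos: [0.4262, -0.2842, 0.0615]
orientation: [180.0, -0.0, 174.0]
force: [0.3, 0.7, -1.8]
opening: 0.0237
gripper_force: 30.0
grasp [ 0.4262 -0.2842  0.0803] yaw 353.97 force [ 0.3  0.7 -1.8]
nose tip x (local, expect .155) [0.1529 0.1546 0.157 ] 244
side face y at tip (expect .009) 0.0083 yaw err deg -0.47 138
top z at tip (expect .020) 0.0215 pitch-up deg 0.91 23
handle side y (.012) 0.0117 46
```

View pics/src1c.png

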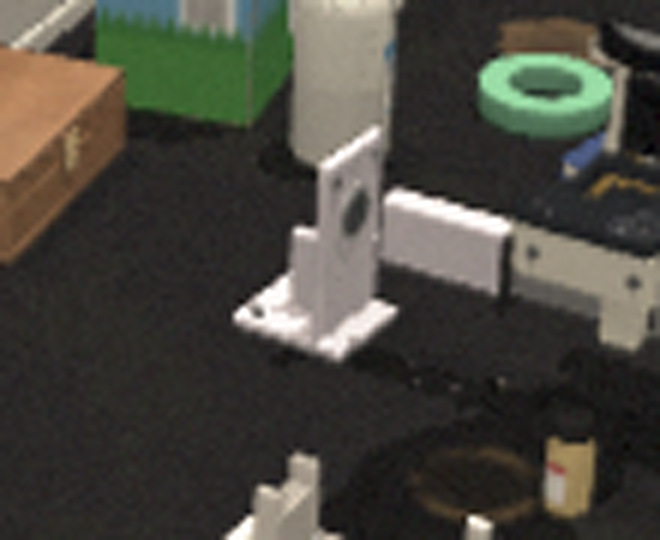

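The nose sits ahead of the disc (disc at crop (355,212), nose end at crop x≈385), with no contact. Numeric check of the disc centre, then hold.

```bash
python3 - <<'E'
from h import *
m=imaging.camera_model("side");cam=-m["R"].T@m["t"]
y=np.radians(-6);n=np.array([np.cos(y),np.sin(y),0]);c=np.array([.6035,-.303,.08])
for px in ([210+355/6,110+212/6],):
    r=m["R"].T@np.linalg.solve(m["mtx"],[*px,1]); X=cam+r*((c-cam)@n/(r@n)); print("disc",X.round(4))
nose=np.array([.4262,-.2842,.0803])+.155*n; d=nose-X; print("nose rel to disc x,y,z",d@n,d@[-n[1],n[0],0],d[2])
print((proj("side",[c,nose])-[210,110])*6)
E
python3 -m crank '[[[0,0,0],[0,0,0],-1],[[0,0,0],[0,0,0],-1],[[0,0,0],[0,0,0],-1],[[0,0,0],[0,0,0],-1],[[0,0,0],[0,0,0],-1],[[0,0,0],[0,0,0],-1],[[0,0,0],[0,0,0],-1],[[0,0,0],[0,0,0],-1],[[0,0,0],[0,0,0],-1],[[0,0,0],[0,0,0],-1],[[0,0,0],[0,0,0],-1],[[0,0,0],[0,0,0],-1]]'
```

```text
disc [ 0.6028 -0.3095  0.0772]
nose rel to disc x,y,z -0.023293867158226848 0.006735847376187111 0.003111564505611855
[[349.65250817 212.24659723]
 [385.74190685 222.59606629]]
clock: 7.65
tool_pos: [0.4266, -0.2842, 0.0616]
orientation: [180.0, -0.0, 174.0]
force: [0.5, 0.1, -2.4]
opening: 0.0237
gripper_force: 30.0
```

```bash
python3 -m crank '[[[0,-0.0015,0],[0,0,0],-1],[[0,-0.0015,0],[0,0,0],-1],[[0,0,0],[0,0,0],-1],[[0,0,0],[0,0,0],-1],[[0,0,0],[0,0,0],-1],[[0,0,0],[0,0,0],-1],[[0,0,0],[0,0,0],-1],[[0,0,0],[0,0,0],-1],[[0,0,0],[0,0,0],-1],[[0,0,0],[0,0,0],-1],[[0,0,0],[0,0,0],-1],[[0,0,0],[0,0,0],-1]]'
python3 -m crank '[[[0,0,0],[0,0,0],-1],[[0,0,0],[0,0,0],-1],[[0,0,0],[0,0,0],-1],[[0,0,0],[0,0,0],-1]]'
```

```text
clock: 8.85
tool_pos: [0.4266, -0.2872, 0.0616]
orientation: [-180.0, -0.0, 174.0]
force: [-0.3, 0.7, -2.2]
opening: 0.0237
gripper_force: 30.0
clock: 9.25
tool_pos: [0.4266, -0.2872, 0.0615]
orientation: [180.0, -0.0, 174.0]
force: [0.2, 0.0, -2.2]
opening: 0.0238
gripper_force: 30.0
```

```bash
python3 -m crank '[[[-0.015,0.0015,0],[0,0,0],-1],[[-0.02,0.002,0],[0,0,0],-1],[[-0.025,0.0025,0.01],[0,0,0],-1],[[0,0,0.03],[0,0,0],-1],[[0.005,0.01,0.03],[0,0,0],-1],[[0.01,0.03,0.02],[0,0,0],-1],[[0.01,0.043,0],[0,0,1.13],-1],[[0.01,0.043,0],[0,0,1.13],-1],[[0.01,0.043,0],[0,0,1.13],-1],[[0.007,0.043,0],[0,0,1.13],-1],[[0,0.043,0],[0,0,1.13],-1],[[0,0.043,0],[0,0,1.13],-1]]'
python3 -m crank '[[[0,0.043,0],[0,0,1.13],-1],[[0,0.043,0],[0,0,1.13],-1],[[0,0.043,0],[0,0,1.13],-1],[[0,0.043,0],[0,0,1.13],-1],[[0,0,-0.03],[0,0,0],-1],[[0,0,-0.03],[0,0,0],-1],[[0,0,-0.025],[0,0,0],-1],[[0,0,-0.01],[0,0,0],-1],[[0,0,0],[0,0,0],-1],[[0,0,0],[0,0,0],-1],[[0,0,0],[0,0,0],-1],[[0,0,0],[0,0,0],-1]]'
python3 - <<'E'
from wand import *
p,W,L=look("prt0")
cv2.imwrite("pics/prt0c.png",cv2.resize(p[150:280,140:280],None,fx=5,fy=4.6,interpolation=cv2.INTER_CUBIC))
E
```

```text
clock: 10.45
tool_pos: [0.4176, 0.0181, 0.1515]
orientation: [180.0, 0.0, -179.2]
force: [1.1, 0.8, -2.7]
opening: 0.0239
gripper_force: 30.0
clock: 11.65
tool_pos: [0.4192, 0.1893, 0.0577]
orientation: [179.9, 0.1, -174.7]
force: [0.0, -0.4, -1.1]
opening: 0.0238
gripper_force: 30.0
grasp [0.4192 0.1893 0.0765] yaw 5.28 force [ 0.  -0.4 -1.1]
nose tip x (local, expect .155) [0.1521 0.1547 0.156 ] 424
side face y at tip (expect .009) 0.0081 yaw err deg 0.06 211
top z at tip (expect .020) 0.0207 pitch-up deg 0.12 63
handle side y (.012) nan 0
  return _methods._mean(a, axis=axis, dtype=dtype,
  ret = ret.dtype.type(ret / rcount)
```

View pics/prt0c.png

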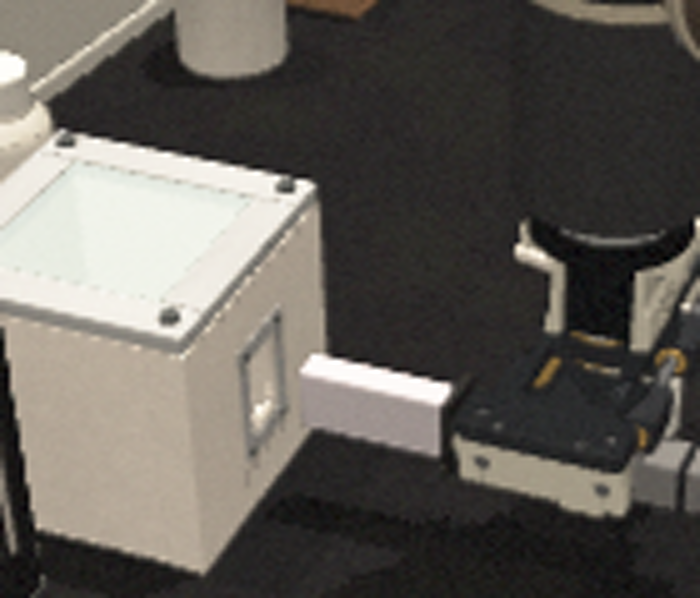

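The nose is 25 mm in front of the port (nose end at crop x≈302, port frame at crop (245–285, 310–460)). Computed correction is +1.9 mm in y and -1.5 mm in z. I apply it, advance to about 4 mm off, and check.

```bash
python3 -m crank '[[[0,0.0019,-0.0015],[0,0,0],-1],[[0.007,0.00065,0],[0,0,0],-1],[[0.007,0.00065,0],[0,0,0],-1],[[0.005,0.00045,0],[0,0,0],-1],[[0.002,0.0002,0],[0,0,0],-1],[[0,0,0],[0,0,0],-1],[[0,0,0],[0,0,0],-1],[[0,0,0],[0,0,0],-1]]'
python3 - <<'E'
from wand import *
p,W,L=look("prt1")
a=cv2.resize(p[195:255,170:250],None,fx=10,fy=10,interpolation=cv2.INTER_CUBIC)
y=np.radians(5.28);ex=np.array([np.cos(y),np.sin(y),0]);ey=np.array([-ex[1],ex[0],0]);P=np.array([.5981,.2077,.075])
q=np.array([P+s*.011*ey+k*.022*np.array([0,0,1]) for s,k in((1,1),(1,-1),(-1,-1),(-1,1))])
cv2.polylines(a,[np.round((proj("side",q)-[170,195]+.5)*10).astype(int)],True,(0,0,255),1)
o=ctrl.get_obs(); g=o["tool_pos"]+[0,0,.0188]
d=g-P; print("rel port: x",d@ex+.155,"y",d@ey,"z",d[2])
q=np.array([g+.155*ex+s*.009*ey+k*.02*np.array([0,0,1]) for s,k in((1,1),(1,-1),(-1,-1),(-1,1))])
cv2.polylines(a,[np.round((proj("side",q)-[170,195]+.5)*10).astype(int)],True,(0,255,0),1)
cv2.imwrite("pics/prt1c.png",a)
# left-side re-measure
Pt=W[185:285,125:215].reshape(-1,3);Lp=(Pt-P)@np.array([ex,ey,[0,0,1]]).T
k=(Lp[:,0]>.01)&(Lp[:,0]<.12)&(abs(Lp[:,2])<.06)&(abs(Lp[:,1]-.075)<.02);print("left side y rel (expect .075)",np.median(Lp[k,1]).round(4),k.sum())
k=(abs(Lp[:,0])<.006)&(abs(Lp[:,2])<.06)&(Lp[:,1]>.02)&(Lp[:,1]<.07);print("front x rel",np.median(Lp[k,0]).round(4),k.sum())
E
```

```text
clock: 12.5
tool_pos: [0.4394, 0.1925, 0.055]
orientation: [-180.0, -0.0, -174.7]
force: [-0.7, 0.4, -2.0]
opening: 0.0236
gripper_force: 30.0
grasp [0.4394 0.1925 0.0738] yaw 5.28 force [-0.7  0.4 -2. ]
nose tip x (local, expect .155) [0.1624 0.1676 0.1695] 579
side face y at tip (expect .009) 0.0086 yaw err deg 0.34 250
top z at tip (expect .020) 0.0228 pitch-up deg 2.93 60
handle side y (.012) nan 0
rel port: x -0.004359807695803991 y -0.000508289142313551 z -0.0011429110802441828
left side y rel (expect .075) 0.0743 1133
front x rel 0.0003 389
  return _methods._mean(a, axis=axis, dtype=dtype,
  ret = ret.dtype.type(ret / rcount)
```

View pics/prt1c.png

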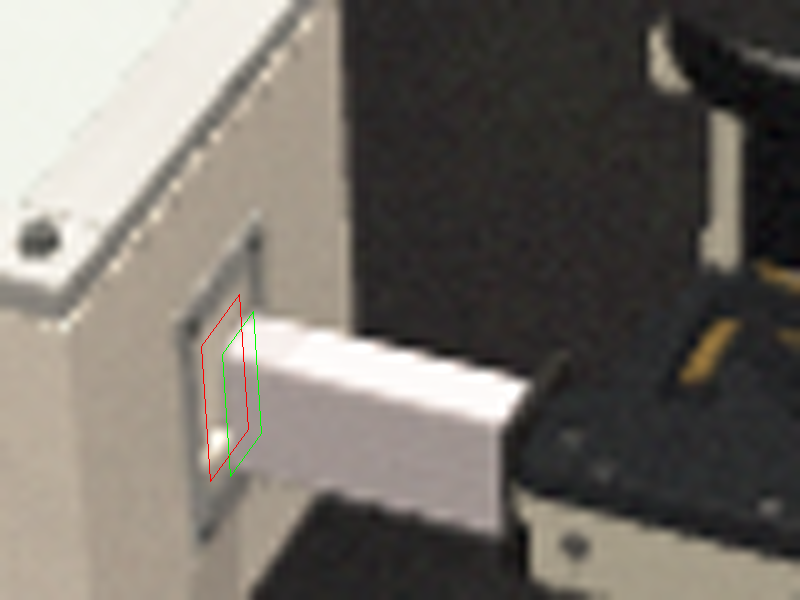

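The predicted opening (red) sits concentric inside the steel frame, and the wand is laterally centred to about 0.3 mm and 1 mm low. I raise it 1 mm and enter gently.

```bash
python3 -m crank '[[[0,0.0003,0.001],[0,0,0],-1],[[0.003,0.0003,0],[0,0,0],-1],[[0.003,0.0003,0],[0,0,0],-1],[[0.003,0.0003,0],[0,0,0],-1],[[0.003,0.0003,0],[0,0,0],-1],[[0,0,0],[0,0,0],-1],[[0,0,0],[0,0,0],-1],[[0,0,0],[0,0,0],-1]]'
```

```text
clock: 13.35
tool_pos: [0.4515, 0.194, 0.056]
orientation: [-180.0, -0.0, -174.7]
force: [0.4, 0.5, -2.2]
opening: 0.0237
gripper_force: 30.0
```

```bash
cat > rel.py <<'E'
from h import *
from plant import ctrl
y=np.radians(5.28);ex=np.array([np.cos(y),np.sin(y),0]);ey=np.array([-ex[1],ex[0],0]);P=np.array([.5981,.2077,.075])
o=ctrl.get_obs(); d=o["tool_pos"]+[0,0,.0188]-P; print("nose rel port",(d@ex+.155).round(4),(d@ey).round(4),d[2].round(4),"F",o["force"].round(2),"M",o["moment"].round(2),o["orientation"].round(2))
E
python3 rel.py
```

```text
nose rel port 0.0078 -0.0001 -0.0002 F [ 0.39  0.49 -2.22] M [-0.07  0.07  0.01] [-1.7999e+02 -1.0000e-02 -1.7472e+02]
```

No contact at 8 mm in, past the chamfer. Continuing slowly.

```bash
python3 -m crank '[[[0.004,0.00037,0],[0,0,0],-1],[[0.005,0.00046,0],[0,0,0],-1],[[0.005,0.00046,0],[0,0,0],-1],[[0.005,0.00046,0],[0,0,0],-1],[[0.003,0.00028,0],[0,0,0],-1],[[0,0,0],[0,0,0],-1],[[0,0,0],[0,0,0],-1],[[0,0,0],[0,0,0],-1]]'; python3 rel.py
```

```text
clock: 14.15
tool_pos: [0.4734, 0.196, 0.056]
orientation: [-180.0, -0.0, -174.7]
force: [-0.3, -0.1, -2.7]
opening: 0.0242
gripper_force: 30.0
nose rel port 0.0298 -0.0002 -0.0002 F [-0.26 -0.11 -2.7 ] M [ 0.04  0.05 -0.  ] [-1.7999e+02 -1.0000e-02 -1.7472e+02]
```

```bash
python3 -m crank '[[[0.005,0.00046,0],[0,0,0],-1],[[0.008,0.00074,0],[0,0,0],-1],[[0.008,0.00074,0],[0,0,0],-1],[[0.008,0.00074,0],[0,0,0],-1],[[0.006,0.00055,0],[0,0,0],-1],[[0.004,0.00037,0],[0,0,0],-1],[[0.001,0.0001,0],[0,0,0],-1],[[0,0,0],[0,0,0],-1],[[0,0,0],[0,0,0],-1],[[0,0,0],[0,0,0],-1],[[0,0,0],[0,0,0],-1]]'; python3 rel.py
python3 - <<'E'
from wand import *
p,W,L=look("fin")
cv2.imwrite("pics/finc.png",cv2.resize(p[195:255,170:250],None,fx=10,fy=10,interpolation=cv2.INTER_CUBIC))
E
```

```text
clock: 15.25
tool_pos: [0.5135, 0.1999, 0.0562]
orientation: [180.0, 0.0, -174.7]
force: [0.1, 0.2, -1.6]
opening: 0.0236
gripper_force: 30.0
nose rel port 0.07 -0.0 -0.0 F [ 0.06  0.24 -1.61] M [ 0.02  0.06 -0.01] [ 1.8000e+02  1.0000e-02 -1.7471e+02]
grasp [0.5135 0.1999 0.075 ] yaw 5.29 force [ 0.1  0.2 -1.6]
nose tip x (local, expect .155) [0.0881 0.0886 0.0888] 66
side face y at tip (expect .009) -0.5618 yaw err deg -480.48 20
handle side y (.012) nan 0
  return _methods._mean(a, axis=axis, dtype=dtype,
  ret = ret.dtype.type(ret / rcount)
```

View pics/finc.png

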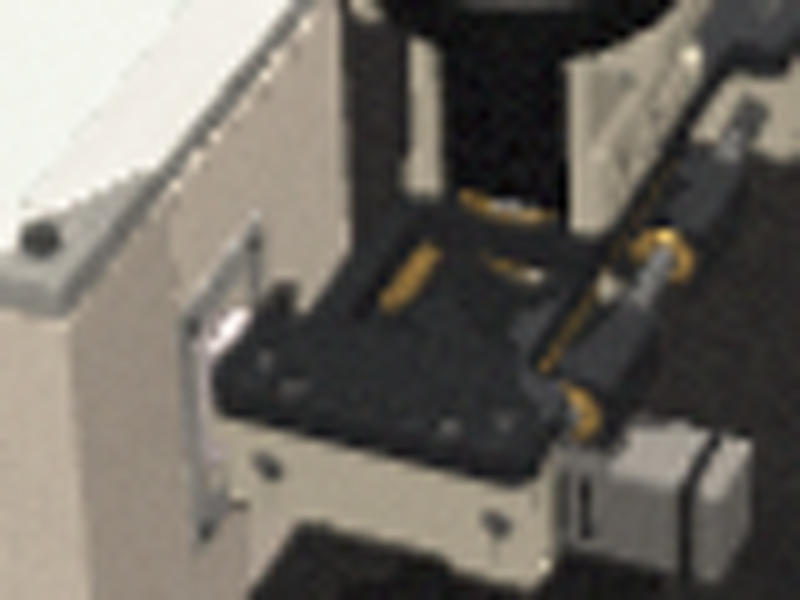

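The nose has gone through the port (crop (215,340)), with no contact force and the gripper clear of the front. It measures 70 mm deep and centred. I let it settle and hand in.

```bash
python3 -m crank '[[[0,0,0],[0,0,0],-1],[[0,0,0],[0,0,0],-1],[[0,0,0],[0,0,0],-1],[[0,0,0],[0,0,0],-1],[[0,0,0],[0,0,0],-1]]'; python3 rel.py; python3 -c "
from plant import close_job
print(close_job())"
```

```text
clock: 15.8
tool_pos: [0.5136, 0.1998, 0.056]
orientation: [-180.0, -0.0, -174.7]
force: [-0.1, -0.8, -2.2]
opening: 0.0234
gripper_force: 30.0
nose rel port 0.0702 -0.0001 -0.0002 F [-0.1  -0.79 -2.18] M [ 0.02  0.07 -0.06] [-180.     -0.   -174.72]
the job is handed in; nothing more can be done
None
```

I handed the job in at 15.8 s: I held the wand about 2 cm in front of the check-source disc for over a second, then passed its nose through the port, where it measured 70 mm inside, centred to about 0.2 mm and level, with no contact forces seen; no verdict was returned.

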